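Set out the visitors' coffee

TASK

Set out the drinks on the office coffee table: put each of the three white cups on the saucer of its own size (large on large, medium on medium, small on small), and lift the top grey tumbler out of the nested pair and put it on the square cork coaster. Set everything down gently, upright and in the middle of its place; the lower tumbler must not come up with the upper one and stays standing where it is, and the sugar jar is left alone.

Things in the scene. Friction and masses are not known exactly. Their poses are not given: they have to be found in the camera images.
- cup_large_mid (a point): The large white ceramic coffee cup: straight round wall 64 mm across and 90 mm tall, open top, one small loop handle on its +y side (reaching 51 mm from the cup's axis; the -y and both x sides are free). This point is on its axis half-way up (45 mm above its foot); z is up the cup. It stands loose on the table; weight 280 g, give or take a quarter.
- cup_medium_mid (a point): The medium white ceramic coffee cup: straight round wall 56 mm across and 72 mm tall, open top, one small loop handle on its +y side (reaching 47 mm from the cup's axis; the -y and both x sides are free). This point is on its axis half-way up (36 mm above its foot); z is up the cup. It stands loose on the table; weight 200 g, give or take a quarter.
- cup_small_mid (a point): The small white ceramic coffee cup: straight round wall 46 mm across and 55 mm tall, open top, one small loop handle on its +y side (reaching 42 mm from the cup's axis; the -y and both x sides are free). This point is on its axis half-way up (27.5 mm above its foot); z is up the cup. It stands loose on the table; weight 120 g, give or take a quarter.
- tumbler_top_mid (a point): The upper of two equal grey hard-plastic tumblers nested in one another: 85 mm tall, tapering from 62 mm across at the rim to 37 mm at the foot, about 70 g, no handle. It sits 1 to 2 mm loose inside the lower one, on ribs, with its top 34 mm standing clear above the lower rim. This point is on its axis half-way up (42.5 mm above its foot, 42.5 mm below its rim).
- tumbler_low_mid (a point): The lower tumbler of the nested pair, the same shape and size, standing loose on the table (its rim 85 mm, the upper one's rim 119 mm above the table); it is to stay. This point is on its axis half-way up (42.5 mm above its foot).
- saucer_large: The large white saucer: round, 120 mm across, fixed to the table; its flat top, on which the cup stands, is 8 mm above the table, with a low rim up to 13 mm at the very edge. Origin at the centre of its underside, on the table.
- saucer_medium: The medium white saucer: round, 98 mm across, fixed to the table; its flat top, on which the cup stands, is 8 mm above the table, with a low rim up to 13 mm at the very edge. Origin at the centre of its underside, on the table.
- saucer_small: The small white saucer: round, 76 mm across, fixed to the table; its flat top, on which the cup stands, is 8 mm above the table, with a low rim up to 13 mm at the very edge. Origin at the centre of its underside, on the table.
- coaster: The square cork coaster: 90 x 90 mm, 6 mm thick, fixed flat on the table. Origin at the centre of its underside.
- sugar_jar_mid (a point): The closed glass sugar jar with a steel cap: 54 mm across, 75 mm tall, standing loose among the cups; it is to be left alone. This point is on its axis half-way up.
There are look-alikes about, which are no part of the job. What is shaped like the saucer_small but black, orange or red is not meant.

How it is judged:
At the end, for the whole second after the job is handed in: Cups upright (4.5 deg) on the saucer of their size and top tumbler on the coaster, each within 14 mm of its centre, height within 5 mm, released and at rest; the lower tumbler stands within 40 mm of its start, the sugar jar upright within 30 mm of its start (horizontal distance between cup_large_mid and saucer_large below 0.014 m and z of cup_large_mid in the frame of saucer_large between 0.048 and 0.058 m and angle between each of cup_large_mid, cup_medium_mid, cup_small_mid, tumbler_top_mid, tumbler_low_mid, sugar_jar_mid's own z axis and vertical below 0.08 rad and linear speed of each of cup_large, cup_medium, cup_small, tumbler_top below 0.02 m/s and horizontal distance between cup_medium_mid and saucer_medium below 0.014 m and z of cup_medium_mid in the frame of saucer_medium between 0.039 and 0.049 m and horizontal distance between cup_small_mid and saucer_small below 0.014 m and z of cup_small_mid in the frame of saucer_small between 0.0305 and 0.0405 m and horizontal distance between tumbler_top_mid and coaster below 0.014 m and z of tumbler_top_mid in the frame of coaster between 0.0435 and 0.0535 m and distance of tumbler_low_mid from where it was at the start of the episode below 0.04 m and height (world z) of tumbler_low_mid below 0.0475 m and distance of sugar_jar_mid from where it was at the start of the episode below 0.03 m); the robot touches nothing.
It fails at once if a cup or the upper tumbler was dropped (falling freely at over 0.7 m/s) ((linear speed of cup_large above 0.7 m/s and contact force between the fingers and cup_large below 0.05 N) or (linear speed of cup_medium above 0.7 m/s and contact force between the fingers and cup_medium below 0.05 N) or (linear speed of cup_small above 0.7 m/s and contact force between the fingers and cup_small below 0.05 N) or (linear speed of tumbler_top above 0.7 m/s and contact force between the fingers and tumbler_top below 0.05 N)).
It fails at once if a cup or the upper tumbler was tipped by more than 45 degrees (angle between any of cup_large_mid, cup_medium_mid, cup_small_mid, tumbler_top_mid's own z axis and vertical above 0.8 rad).
It fails at once if the lower tumbler was lifted off the table with the upper one (height (world z) of tumbler_low_mid above 0.0575 m).
It fails at once if the lower tumbler was knocked over or pushed away (over 40 mm) (angle between tumbler_low_mid's own z axis and vertical above 0.6 rad or distance of tumbler_low_mid from where it was at the start of the episode above 0.04 m).
It fails at once if the sugar jar was shifted by more than 30 mm (distance of sugar_jar_mid from where it was at the start of the episode above 0.03 m).
It also fails if it takes over 141 s, if anything falls off the work surface, if the arm or the gripper's body presses on something with over 40 N, if the wrist force passes 120 N, or if a joint passes its speed limit or range.

ROBOT

A 6-joint arm with a two-finger parallel gripper is mounted at the origin on the work surface. World frame = base frame: x ahead of the robot, y to its left, z up, the work surface at z = 0. Lengths are in m, angles in rad, forces in N, time in s.
With the tool pointing down it reaches from about 0.35 to 0.925 m from the base axis. Payload 6.4 kg.
Tool frame: the origin (TCP) lies midway between the tips of the shut fingers; the grasp point (between the pads) lies 19 mm behind it; z points along the fingers, y is the direction in which the jaws open and shut (so a half turn about z gives the same grasp; the last joint's range is limited). The gripper opens to 85 mm and grips with 20 to 120 N. Pads are 22 mm wide; open, the fingers measure 114 mm over their backs; the gripper's body (76 mm by 85 mm) begins 54 mm behind the grasp point. The pads swing forward as they close: fully open they stand 13 mm farther back than shut.
Start: joints at [-1.437, 0.245, 1.558, -0, 1.339, -0.174], TCP at [0.197, -0.619, 0.231] pointing down, gripper open.
Joint ranges: [-3.13, 3.13], [-1.02, 2.26], [0.13, 2.54], [-0.95, 4.09], [0.21, 2.88], [-2.74, 2.74]. Speed limits (rad/s): [2.57, 2.57, 3.14, 3.14, 3.14, 3.14].

INTERFACE

Orientations are given as a unit quaternion [x, y, z, w].
In Python, from workcell import ctrl gives the robot as it stands. The module is installed in compiled form; this text tells all that it offers.
- The arm moves only by the tool apply_moves, never from a script. Its arguments are lists of equal length, an entry for each row: "offset": the shift along the tool's x, y, z scaled (see below), a list of three; "rot": the turn, a rotation vector about the tool's x, y, z scaled (see below), a list of three; "hand": the closure in counts, from 0 (fully open) to 255 (shut). In form: {"offset": [[dx, dy, dz], ...], "rot": [[rx, ry, rz], ...], "hand": [hand, ...]}. A call has exactly 5 rows; each row shifts and turns the commanded pose from where the row before left it, along the tool's axes as they then stand; what a row does not reach is not made up. The controller multiplies each number of a shift by 0.03 m and each number of a turn by 2 pi rad. A row lasts 1/12 s, in which the tool goes at most 41.7 mm and 7.16 degrees, less where a joint would pass 70% of its speed; a pose out of reach is approached as far as the arm can. A call with a number of a shift or a turn outside -1 to 1 is refused whole. A call with a gripper value outside its range is refused whole. The fingers move at their own pace and stop on an object; "grip_force" is the grip in N (left out, the last holds). Time passes only in rows, so rows that do not move let the fingers close, or fill a call up. It gives the time, the measured TCP pose, the force and the opening at its end, in the units of the state.
- ctrl.get_obs(): the state, without advancing time (a new reading comes with each control period).
- ctrl.get_image(name): name is "scene" or "top" or "wrist"; returns a dict with "img" (384x512x3 uint8, blue, green, red), "depth" (384x512 float32, m along the optical axis (not along the pixel's ray), 0 where there is no reading), "vertical_fov" (degrees; the focal length in pixels is half the picture's height over the tangent of half this angle, whatever the lens; pixels are square), "cx", "cy" (the principal point, pixels), "k1" (the pictures are not rectified: a ray, as slopes to the right and down, at radius r is drawn at 1 + k1 r^2 times it, then the intrinsics apply), "world_to_cam" (4x4, takes a point from world to camera coordinates). Camera axes: x right, y up, looking along -z (the intrinsics and any distortion apply to the point x, -y, -z); pixel columns grow to the right and rows downward; lengths in m; the calibration is good to about 2 mm. A picture is of the moment at which its call begins.
- ctrl.close_job(): hands the job in, once; it reports no verdict.
Trained networks look in the newest picture that a camera, given by its name, has taken for a name from the list of things; names that differ only in an ending like _2 or _b are one class to them, and where a whole thing is asked for, a point or a joint stands for the part that bears it (a point fixed in the world has none). Each returns a list of dicts, best first, with "score" (0 to 1); they miss things now and then, are a little off and sometimes report something else, mostly with a low value. They report only what shows in the picture. A call takes as long as a camera call. They do not tell look-alikes from the thing itself.
- ctrl.boxes_of(camera, thing): "rect" ([left, top, right, bottom] as shares, 0 to 1, of the picture: columns of its width, rows of its height, round what is visible of it).
- ctrl.trace(camera, thing): "region" (384x512 bool, what is visible of it) and "rect" ([left, top, right, bottom] as shares, 0 to 1, of the picture: columns of its width, rows of its height, round what is visible of it).
- ctrl.pinpoint(camera, thing): "location" ([column, row] as shares, 0 to 1, of the picture: columns of its width, rows of its height: a listed point, or the origin of a listed thing).
The state is a dict: "clock": time; "qpos": joint angles; "qd": joint speeds; "effort": joint torques, N m; "tcp_pos": TCP position; "tcp_rot": TCP orientation; "wrist_force": force on the tool from outside, world axes, zero at the start; "moment": the same for the moment, N m; "gripper_width": finger opening in m.
Only numpy, scipy, OpenCV 4.12 (cv2) and the standard library are available. Lean on these libraries where they do the work, as an engineer would, in place of code of your own. Each camera call takes 0.05 s, during which the arm holds its last target. There are 200 camera calls.

## Working session

There is one attempt and no reset: what is moved stays moved. The work goes in short steps, Python scripts to look and compute and a tool call to move; the robot and the scene stay as the last step left them, time stands still between calls to the robot, and variables do not carry over. Pictures are saved under pics/ and viewed, about 12 in all and at most 16, crops included, and the job is handed in when it is done.

Besides the shell and the picture viewer there is one more tool, called after "Request:" as name(argument=value, ...) on one line, values as JSON. apply_moves: Moves the arm, as the interface text tells. Shifts and turns lie within -1 to 1; 1 stands for 0.03 m of shift or 2 pi rad of turn. Its arguments: {"type":"object","properties":{"offset":{"type":"array"},"rot":{"type":"array"},"hand":{"type":"array"},"grip_force":{"type":"number"}},"required":["offset","rot","hand"]}

```bash
mkdir -p pics; cat > h.py <<'E'
import numpy as np, cv2
from workcell import ctrl
def K(im):
    f=192/np.tan(np.radians(im["vertical_fov"])/2); return f
def ray(im,u,v):
    f=K(im); xd=(np.asarray(u,float)-im["cx"])/f; yd=(np.asarray(v,float)-im["cy"])/f
    x,y=xd,yd
    for _ in range(20):
        s=1+im["k1"]*(x*x+y*y); x,y=xd/s,yd/s
    return x,y
def cloud(im,u,v,d=None):
    x,y=ray(im,u,v)
    if d is None: d=im["depth"][np.asarray(v,int),np.asarray(u,int)]
    c=np.stack([x*d,-y*d,-d,np.ones_like(d)],-1)
    return (c@np.linalg.inv(im["world_to_cam"]).T)[...,:3]
def plane(im,u,v,z):
    M=np.linalg.inv(im["world_to_cam"]); x,y=ray(im,u,v)
    r=M[:3,:3]@np.array([x,-y,-1.]); o=M[:3,3]; return o+r*(z-o[2])/r[2]
E
python3 - <<'E'
from h import *
o=ctrl.get_obs(); print({k:np.round(v,3).tolist() for k,v in o.items()})
for n in ["scene","top"]:
    im=ctrl.get_image(n); cv2.imwrite(f"pics/{n}0.png",im["img"]); print(n,im["vertical_fov"],im["k1"],(im["depth"]==0).mean())
    np.save(f"{n}0.npy",im,allow_pickle=True)
    for t,z in [("cup_large_mid",.045),("cup_medium_mid",.036),("cup_small_mid",.0275),("tumbler_top_mid",.0765),("tumbler_low_mid",.0425),("saucer_large",0.008),("saucer_medium",.008),("saucer_small",.008),("coaster",.006),("sugar_jar_mid",.0375)]:
        for r in ctrl.pinpoint(n,t)[:3]:
            u,v=np.array(r["location"])*[512,384]; print(t,round(r["score"],2),round(u),round(v),plane(im,u,v,z).round(3)[:2])
E
```

```text
{'clock': 0.0, 'qpos': [-1.437, 0.246, 1.559, 0.0, 1.339, -0.174], 'qd': [0.002, 0.0, -0.001, 0.0, 0.0, 0.001], 'effort': [-0.0, -42.951, -32.613, -0.0, 0.005, -0.0], 'tcp_pos': [0.197, -0.619, 0.23], 'tcp_rot': [0.988, 0.153, 0.0, -0.001], 'wrist_force': [-0.537, -0.033, -0.239], 'moment': [-0.021, 0.051, -0.018], 'gripper_width': 0.085}
scene 49.21189344023663 -0.017987712185098585 0.004069010416666667
cup_large_mid 0.77 269 264 [0.631 0.074]
cup_large_mid 0.39 194 201 [ 0.481 -0.244]
cup_medium_mid 0.56 161 234 [ 0.642 -0.265]
cup_small_mid 0.77 355 240 [0.438 0.267]
tumbler_top_mid 0.95 209 234 [ 0.623 -0.111]
tumbler_low_mid 0.65 354 242 [0.46  0.266]
tumbler_low_mid 0.64 211 244 [ 0.628 -0.105]
saucer_large 0.84 191 198 [ 0.436 -0.286]
saucer_medium 0.83 289 231 [0.455 0.069]
saucer_small 0.8 247 216 [ 0.446 -0.075]
saucer_small 0.71 238 185 [ 0.31  -0.171]
saucer_small 0.65 350 211 [0.294 0.22 ]
coaster 0.88 344 297 [0.629 0.286]
coaster 0.16 194 199 [ 0.437 -0.276]
sugar_jar_mid 0.77 200 221 [ 0.552 -0.184]
top 50.54517471164971 0.0014298388028723915 0.004038492838541667
cup_large_mid 0.85 210 122 [0.632 0.081]
cup_medium_mid 0.6 319 122 [ 0.637 -0.265]
cup_medium_mid 0.44 210 181 [0.446 0.081]
cup_medium_mid 0.28 268 122 [ 0.635 -0.102]
cup_small_mid 0.75 149 184 [0.436 0.272]
tumbler_top_mid 0.92 269 120 [ 0.633 -0.105]
tumbler_low_mid 0.55 268 123 [ 0.629 -0.102]
saucer_large 0.72 321 184 [ 0.441 -0.276]
saucer_medium 0.58 210 179 [0.455 0.083]
saucer_small 0.85 163 231 [0.287 0.23 ]
saucer_small 0.63 261 185 [ 0.437 -0.08 ]
saucer_small 0.61 346 265 [ 0.183 -0.351]
coaster 0.82 148 125 [0.63  0.286]
sugar_jar_mid 0.8 291 153 [ 0.537 -0.176]
```

View pics/scene0.png

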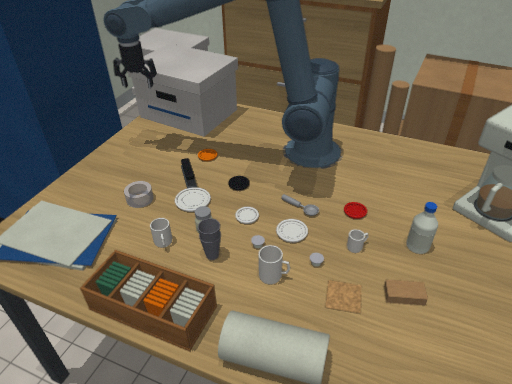

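View pics/top0.png

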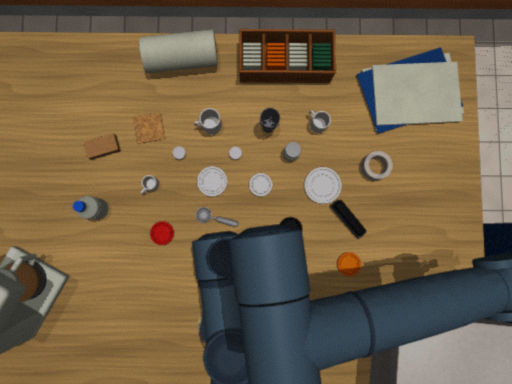

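The top view shows:
- **Cups:** large (209,121), medium (319,121), small (149,184).
- **Tumblers and jar:** nested pair at (270,120), sugar jar at (291,151).
- **Saucers:** large (322,185), medium (212,181).
- **Coaster:** (149,127).
- **Candidates for saucer_small:** white (261,184), red (162,233), orange (348,264), black (290,226). By the description I choose the white one.

Next I'll measure precisely and check that choice in a close crop.

```bash
python3 - <<'E'
from h import *
im=np.load("top0.npy",allow_pickle=True).item()
U,V=np.meshgrid(np.arange(512),np.arange(384)); P=cloud(im,U,V)
print("table z",np.median(P[190:200,100:140,2]), P[150,250])
def circ(u,v,zlo,zhi,r=22,name=""):
    m=((U-u)**2+(V-v)**2<r*r)&(P[...,2]>zlo)&(P[...,2]<zhi)
    p=P[m]; (c,rad)=cv2.minEnclosingCircle(p[:,:2].astype(np.float32).reshape(-1,1,2))
    print(name,m.sum(),"enc",np.round(c,4),round(rad,4),"mid",((p.max(0)+p.min(0))/2).round(4),"mean",p.mean(0).round(4),"zmax",np.percentile(p[:,2],98).round(4))
circ(209,121,.078,.1,18,"cupL"); circ(319,121,.062,.085,18,"cupM"); circ(149,184,.046,.065,16,"cupS")
circ(270,120,.107,.13,18,"tumT"); circ(291,151,.06,.09,13,"jar")
circ(322,185,.004,.02,23,"sauL"); circ(212,181,.004,.02,19,"sauM"); circ(261,184,.004,.02,16,"sauS"); circ(149,127,.003,.012,24,"coast")
c=cv2.resize(im["img"][95:245,125:365],None,fx=3.3,fy=3.3,interpolation=cv2.INTER_CUBIC); cv2.imwrite("pics/crop0.png",c)
E
```

```text
table z 5.4178739181010016e-05 [ 0.5512076  -0.04614575  0.00212662]
cupL 112 enc [0.6331 0.079 ] 0.0329 mid [0.633  0.0773 0.0868] mean [0.6335 0.0775 0.0876] zmax 0.0945
cupM 84 enc [ 0.6364 -0.2688] 0.0289 mid [ 0.6359 -0.2678  0.0688] mean [ 0.6357 -0.268   0.0702] zmax 0.0752
cupS 69 enc [0.4335 0.2723] 0.0299 mid [0.4361 0.2681 0.0535] mean [0.4381 0.2672 0.0537] zmax 0.06
tumT 97 enc [ 0.6289 -0.1052] 0.0309 mid [ 0.6289 -0.1046  0.1155] mean [ 0.6343 -0.1061  0.1167] zmax 0.1237
jar 197 enc [ 0.5408 -0.1787] 0.0242 mid [ 0.5403 -0.1774  0.0712] mean [ 0.5396 -0.1779  0.0743] zmax 0.0801
sauL 1079 enc [ 0.4382 -0.2791] 0.0742 mid [ 0.4377 -0.2793  0.0119] mean [ 0.4371 -0.2816  0.0095] zmax 0.016
sauM 733 enc [0.4493 0.0776] 0.0606 mid [0.4489 0.0761 0.0118] mean [0.4488 0.0749 0.0097] zmax 0.0161
sauS 439 enc [ 0.434  -0.0865] 0.0501 mid [ 0.4331 -0.0821  0.0116] mean [ 0.4382 -0.0809  0.0097] zmax 0.0167
coast 766 enc [0.6259 0.2819] 0.0788 mid [0.6251 0.2837 0.0074] mean [0.6242 0.2828 0.0061] zmax 0.0108
```

View pics/crop0.png

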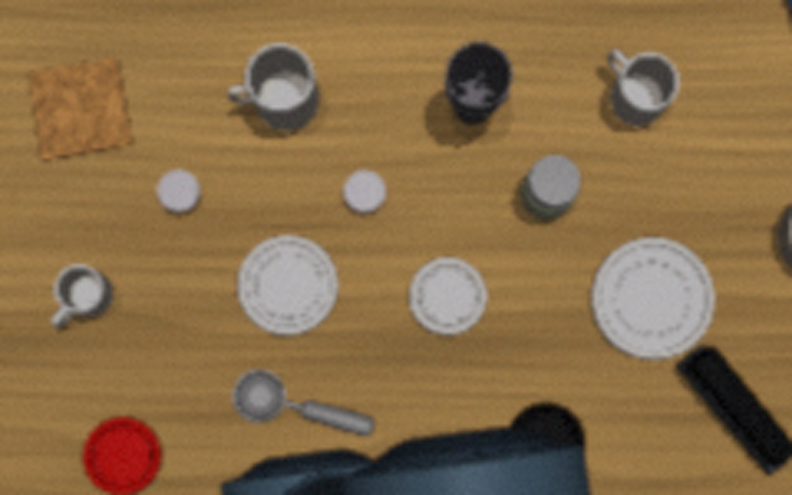

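The crop at 3.3x confirms the white small saucer at crop (448,296). Its red and black twins are at (122,455) and (547,425). Handle directions: the large cup's points to +y, the medium's to +y/+x and the small's to +y/-x. I'll start with the medium cup.

Request:
apply_moves(offset=[[0,0,0],[0,0,0],[0,0,0],[0,0,0],[0,0,0]], rot=[[0,0,-0.0172],[0,0,-0.0172],[0,0,-0.0172],[0,0,-0.0172],[0,0,-0.0172]], hand=[0,0,0,0,0], grip_force=25)

```text
clock: 1.52
tcp_pos: [0.1969, -0.6195, 0.2313]
tcp_rot: [0.91, 0.414, -0.0, 0.0]
wrist_force: [0.0, 0.1, 0.2]
gripper_width: 0.0851
```

Request:
apply_moves(offset=[[0.5,0.1,0],[0.9,0.16,0],[0.9,0.16,0],[0.9,0.16,0],[0.9,0.16,0]], rot=[[0,0,0],[0,0,0],[0,0,0],[0,0,0],[0,0,0]], hand=[0,0,0,0,0])

```text
clock: 1.93
tcp_pos: [0.2964, -0.5404, 0.2313]
tcp_rot: [0.912, 0.41, 0.0, -0.0]
wrist_force: [-0.8, -0.5, 0.3]
gripper_width: 0.0853
```

Request:
apply_moves(offset=[[0.9,0.16,0],[0.9,0.16,0],[0.9,0.16,0],[0.9,0.16,0],[0.9,0.16,0]], rot=[[0,0,0],[0,0,0],[0,0,0],[0,0,0],[0,0,0]], hand=[0,0,0,0,0])

```text
clock: 2.35
tcp_pos: [0.4037, -0.4547, 0.2314]
tcp_rot: [0.912, 0.41, 0.0, 0.0]
wrist_force: [-0.7, -0.2, -0.4]
gripper_width: 0.0856
```

Request:
apply_moves(offset=[[0.9,0.16,0],[0.9,0.16,0],[0.9,0.16,0],[0.9,0.16,0],[0.9,0.16,0]], rot=[[0,0,0],[0,0,0],[0,0,0],[0,0,0],[0,0,0]], hand=[0,0,0,0,0])

```text
clock: 2.77
tcp_pos: [0.5108, -0.3691, 0.2314]
tcp_rot: [0.912, 0.411, 0.0, -0.0]
wrist_force: [-0.7, -0.1, 0.0]
gripper_width: 0.0855
```

Request:
apply_moves(offset=[[0.9,0.16,0],[0.9,0.16,0],[0.5,0.1,0],[0,0,0],[0,0,0]], rot=[[0,0,0],[0,0,0],[0,0,0],[0,0,0],[0,0,0]], hand=[0,0,0,0,0])

```text
clock: 3.18
tcp_pos: [0.5648, -0.327, 0.2311]
tcp_rot: [0.911, 0.412, -0.0, -0.0]
wrist_force: [-0.5, -1.1, -0.4]
gripper_width: 0.0853
```

```bash
cat >> h.py <<'E'
def go(x,y,z):
    "rest of the way in tool units"
    from scipy.spatial.transform import Rotation as R
    o=ctrl.get_obs(); r=R.from_quat(o["tcp_rot"]); d=np.array([x,y,z])-o["tcp_pos"]
    t=r.as_matrix(); print("units",(r.inv().apply(d)/.03).round(2),"yaw",np.degrees(np.arctan2(t[1,0],t[0,0])).round(1),"tcp",np.round(o["tcp_pos"],4),"t",round(o["clock"],2))
def fitc(xy,r):
    from scipy.optimize import least_squares
    return least_squares(lambda c:np.hypot(*(xy-c).T)-r,xy.mean(0),loss="soft_l1",f_scale=.002).x
def cyl(im,cx,cy,zlo,zhi,R=.08):
    U,V=np.meshgrid(np.arange(512),np.arange(384)); P=cloud(im,U,V)
    m=(im["depth"]>0)&(np.hypot(P[...,0]-cx,P[...,1]-cy)<R)&(P[...,2]>zlo)&(P[...,2]<zhi); return P[m]
E
python3 - <<'E'
from h import *
im=ctrl.get_image("wrist"); np.save("w1.npy",im,allow_pickle=True); cv2.imwrite("pics/w1.png",im["img"])
M=np.linalg.inv(im["world_to_cam"]); print(M[:3,3],-M[:3,2],im["vertical_fov"],im["k1"])
for n,cx,cy,zl,zh in [("cupM",.636,-.268,.06,.08),("jar",.54,-.178,.06,.09)]:
    p=cyl(im,cx,cy,zl,zh,.055); print(n,len(p),p.mean(0),p.min(0),p.max(0))
go(.636,-.268,.23)
E
```

```text
[ 0.61776711 -0.26797777  0.37294189] [-0.20487357 -0.23142731 -0.95103534] 65.88674838355612 0.02536205449099465
cupM 801 [ 0.63987585 -0.26756497  0.06993866] [ 0.60981646 -0.29601849  0.06002138] [ 0.66522084 -0.24082306  0.07340873]
jar 2387 [ 0.54375914 -0.17850977  0.07368552] [ 0.51847453 -0.20163678  0.06013236] [ 0.56603302 -0.1540485   0.07675519]
units [3.08 0.48 0.04] yaw 48.6 tcp [ 0.5642 -0.3278  0.2311] t 3.23
```

View pics/w1.png

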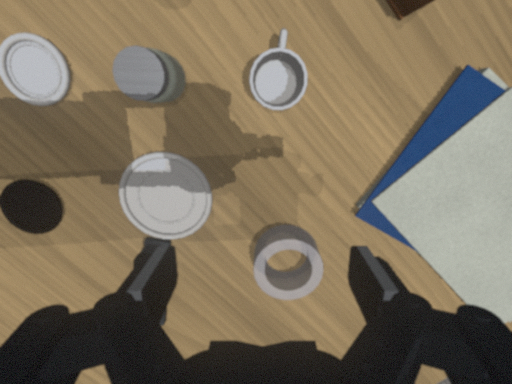

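The wrist view shows the medium cup at (278,80) with its handle straight up along tool x, so the jaws will close across the free sides. Jar at (140,73), large saucer (165,195), small saucer (33,68).

Request:
apply_moves(offset=[[0.62,0.104,0],[0.62,0.104,0],[0.62,0.104,0],[0.62,0.104,0],[0.62,0.104,0]], rot=[[0,0,0],[0,0,0],[0,0,0],[0,0,0],[0,0,0]], hand=[0,0,0,0,0])

```text
clock: 3.65
tcp_pos: [0.6374, -0.2692, 0.2314]
tcp_rot: [0.912, 0.41, -0.0, 0.0]
wrist_force: [-0.1, -0.3, -0.2]
gripper_width: 0.0856
```

Request:
apply_moves(offset=[[0,0,0],[0,0,0],[0,0,0.6],[0,0,0.8],[0,0,0.8]], rot=[[0,0,0],[0,0,0],[0,0,0],[0,0,0],[0,0,0]], hand=[0,0,0,0,0])

```text
clock: 4.07
tcp_pos: [0.6371, -0.2702, 0.1657]
tcp_rot: [0.912, 0.41, 0.0, 0.001]
wrist_force: [0.8, 0.1, 0.3]
gripper_width: 0.0854
```

```bash
python3 -c "
from h import *
go(.6375,-.2684,.022)"
```

```text
units [ 0.05 -0.04  4.79] yaw 48.5 tcp [ 0.6371 -0.2702  0.1657] t 4.07
```

Request:
apply_moves(offset=[[0.05,-0.04,0.8],[0,0,0.8],[0,0,0.8],[0,0,0.8],[0,0,0.7]], rot=[[0,0,0],[0,0,0],[0,0,0],[0,0,0],[0,0,0]], hand=[0,0,0,0,0])

```text
clock: 4.48
tcp_pos: [0.6361, -0.2678, 0.0467]
tcp_rot: [0.912, 0.41, -0.001, -0.0]
wrist_force: [-0.6, 0.2, 0.1]
gripper_width: 0.0854
```

Request:
apply_moves(offset=[[0,0,0.5],[0,0,0.35],[0,0,0],[0,0,0],[0,0,0]], rot=[[0,0,0],[0,0,0],[0,0,0],[0,0,0],[0,0,0]], hand=[0,0,0,40,60])

```text
clock: 4.9
tcp_pos: [0.6388, -0.2673, 0.0245]
tcp_rot: [0.911, 0.411, 0.001, 0.001]
wrist_force: [-0.8, 0.3, 0.3]
gripper_width: 0.0656
```

Request:
apply_moves(offset=[[0,0,0],[0,0,0],[0,0,0],[0,0,0],[0,0,0]], rot=[[0,0,0],[0,0,0],[0,0,0],[0,0,0],[0,0,0]], hand=[80,110,140,170,200])

```text
clock: 5.32
tcp_pos: [0.6388, -0.2669, 0.0248]
tcp_rot: [0.911, 0.412, 0.001, 0.001]
wrist_force: [-1.5, 0.5, 6.4]
gripper_width: 0.0552
```

Request:
apply_moves(offset=[[0,0,0],[0,0,0],[0,0,0],[0,0,0],[0,0,0]], rot=[[0,0,0],[0,0,0],[0,0,0],[0,0,0],[0,0,0]], hand=[255,255,255,255,255])

```text
clock: 5.73
tcp_pos: [0.6389, -0.267, 0.0248]
tcp_rot: [0.911, 0.412, 0.001, 0.001]
wrist_force: [-2.3, 0.3, 6.0]
gripper_width: 0.055
```

Request:
apply_moves(offset=[[0,0,-0.2],[0,0,-0.4],[0,0,-0.8],[0,0,-0.8],[0,0,-0.8]], rot=[[0,0,0],[0,0,0],[0,0,0],[0,0,0],[0,0,0]], hand=[255,255,255,255,255], grip_force=35)

```text
clock: 6.15
tcp_pos: [0.6375, -0.266, 0.1139]
tcp_rot: [0.911, 0.411, -0.0, -0.0]
wrist_force: [-0.1, -0.6, -2.4]
gripper_width: 0.0544
```

Request:
apply_moves(offset=[[0.1,-0.3,-0.6],[0.2,-0.6,-0.4],[0.28,-0.77,0],[0.28,-0.77,0],[0.28,-0.77,0]], rot=[[0,0,0],[0,0,0],[0,0,0],[0,0,0],[0,0,0]], hand=[255,255,255,255,255])

```text
clock: 6.57
tcp_pos: [0.5876, -0.1761, 0.1436]
tcp_rot: [0.911, 0.411, 0.0, 0.0]
wrist_force: [0.1, 0.4, -3.1]
gripper_width: 0.0551
```

Request:
apply_moves(offset=[[0.28,-0.77,0],[0.28,-0.77,0],[0.28,-0.77,0],[0.28,-0.77,0],[0.28,-0.77,0]], rot=[[0,0,0],[0,0,0],[0,0,0],[0,0,0],[0,0,0]], hand=[255,255,255,255,255])

```text
clock: 6.98
tcp_pos: [0.5286, -0.068, 0.1433]
tcp_rot: [0.911, 0.411, 0.0, 0.0]
wrist_force: [-0.2, 0.8, -2.7]
gripper_width: 0.0549
```

Request:
apply_moves(offset=[[0.28,-0.77,0],[0.28,-0.77,0],[0.2,-0.6,0],[0.1,-0.3,0],[0,0,0]], rot=[[0,0,0],[0,0,0],[0,0,0],[0,0,0],[0,0,0]], hand=[255,255,255,255,255])

```text
clock: 7.4
tcp_pos: [0.4906, 0.0, 0.143]
tcp_rot: [0.911, 0.412, -0.0, -0.0]
wrist_force: [-0.1, 0.9, -2.1]
gripper_width: 0.055
```

```bash
cat >> h.py <<'E'
def white(im,x,y,z,R,g=110):
    "centroid of the light low-saturation blob round (x,y), projected on plane z"
    hsv=cv2.cvtColor(cv2.GaussianBlur(im["img"],(3,3),0),cv2.COLOR_BGR2HSV)
    U,V=np.meshgrid(np.arange(512),np.arange(384)); M=np.linalg.inv(im["world_to_cam"]); a,b=ray(im,U,V)
    r=np.stack([a,-b,-np.ones_like(a)],-1)@M[:3,:3].T; P=M[:3,3]+r*((z-M[2,3])/r[...,2])[...,None]
    m=(hsv[...,1]<60)&(hsv[...,2]>g)&(np.hypot(P[...,0]-x,P[...,1]-y)<R)
    n,l,s,c=cv2.connectedComponentsWithStats(m.astype(np.uint8)); k=1+np.argmax(s[1:,4]); p=P[l==k][:,:2]
    (ec,er)=cv2.minEnclosingCircle(p.astype(np.float32).reshape(-1,1,2)); return p.mean(0).round(4),np.round(ec,4),round(er,4)
E
python3 - <<'E'
from h import *
t0=np.load("top0.npy",allow_pickle=True).item(); w1=np.load("w1.npy",allow_pickle=True).item()
im=ctrl.get_image("wrist"); np.save("w2.npy",im,allow_pickle=True); cv2.imwrite("pics/w2.png",im["img"])
for n,c in [("t0",t0),("w1",w1),("w2",im)]:
  for s,x,y,R in [("L",.438,-.279,.075),("M",.449,.076,.065),("S",.434,-.0825,.055)]:
    try: print(n,s,white(c,x,y,.012,R))
    except Exception as e: print(n,s,e)
go(.449,.076,.14)
E
```

```text
t0 L (array([ 0.4367, -0.2793]), array([ 0.4368, -0.2794]), 0.0599)
t0 M (array([0.4479, 0.0766]), array([0.4476, 0.0761]), 0.0489)
t0 S (array([ 0.4379, -0.0792]), array([ 0.4378, -0.0796]), 0.0379)
w1 L (array([ 0.4408, -0.2789]), array([ 0.4398, -0.2804]), 0.0606)
w1 M attempt to get argmax of an empty sequence
w1 S (array([ 0.4427, -0.0808]), array([ 0.4417, -0.0813]), 0.0393)
w2 L (array([ 0.4492, -0.2682]), array([ 0.4587, -0.2691]), 0.0396)
w2 M (array([0.4525, 0.0775]), array([0.4512, 0.0757]), 0.0492)
w2 S (array([ 0.4394, -0.0712]), array([ 0.4337, -0.0827]), 0.0549)
units [ 0.99 -2.76  0.1 ] yaw 48.7 tcp [ 0.4916 -0.001   0.1432] t 7.45
```

View pics/w2.png

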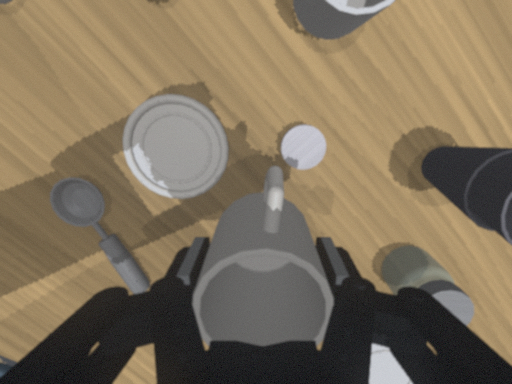

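The wrist view shows the medium cup upright between the pads, with its saucer at (175,145).

Request:
apply_moves(offset=[[0.2,-0.56,0],[0.2,-0.56,0],[0.2,-0.56,0],[0.2,-0.56,0],[0.22,-0.55,0]], rot=[[0,0,0],[0,0,0],[0,0,0],[0,0,0],[0,0,0]], hand=[255,255,255,255,255])

```text
clock: 7.87
tcp_pos: [0.4496, 0.0765, 0.1432]
tcp_rot: [0.912, 0.411, 0.0, 0.0]
wrist_force: [1.0, -0.1, -1.9]
gripper_width: 0.055
```

Request:
apply_moves(offset=[[0,0,0],[0,0,0.5],[0,0,0.8],[0,0,0.8],[0,0,0.5]], rot=[[0,0,0],[0,0,0],[0,0,0],[0,0,0],[0,0,0]], hand=[255,255,255,255,255])

```text
clock: 8.28
tcp_pos: [0.4491, 0.0758, 0.0631]
tcp_rot: [0.912, 0.411, -0.001, -0.0]
wrist_force: [0.5, -0.8, -1.7]
gripper_width: 0.0552
```

```bash
python3 -c "
from h import *
go(.450,.0768,.033)"
```

```text
units [0.04 0.   1.  ] yaw 48.5 tcp [0.4491 0.0758 0.0631] t 8.28
```

Request:
apply_moves(offset=[[0.04,0,0.4],[0,0,0.3],[0,0,0.15],[0,0,0.1],[0,0,0]], rot=[[0,0,0],[0,0,0],[0,0,0],[0,0,0],[0,0,0]], hand=[255,255,255,255,255])

```text
clock: 8.7
tcp_pos: [0.4502, 0.0775, 0.0363]
tcp_rot: [0.912, 0.411, 0.0, 0.0]
wrist_force: [-0.1, 0.3, -2.1]
gripper_width: 0.0548
```

Request:
apply_moves(offset=[[0,0,0.03],[0,0,0.03],[0,0,0],[0,0,0],[0,0,0]], rot=[[0,0,0],[0,0,0],[0,0,0],[0,0,0],[0,0,0]], hand=[255,255,255,255,255])

```text
clock: 9.12
tcp_pos: [0.4501, 0.0779, 0.0348]
tcp_rot: [0.911, 0.412, 0.0, 0.0]
wrist_force: [0.0, -0.6, -2.2]
gripper_width: 0.0548
```

Request:
apply_moves(offset=[[0,0,0.04],[0,0,0.04],[0,0,0],[0,0,0],[0,0,0]], rot=[[0,0,0],[0,0,0],[0,0,0],[0,0,0],[0,0,0]], hand=[255,255,255,255,255])

```text
clock: 9.53
tcp_pos: [0.4502, 0.0779, 0.0329]
tcp_rot: [0.911, 0.412, -0.0, -0.0]
wrist_force: [-3.5, -0.0, 5.9]
gripper_width: 0.0548
```

Request:
apply_moves(offset=[[0,0,0.03],[0,0,0],[0,0,0],[0,0,0],[0,0,0]], rot=[[0,0,0],[0,0,0],[0,0,0],[0,0,0],[0,0,0]], hand=[255,255,255,255,255])

```text
clock: 9.95
tcp_pos: [0.4502, 0.078, 0.0329]
tcp_rot: [0.911, 0.412, -0.0, -0.0]
wrist_force: [-8.5, 1.7, 15.3]
gripper_width: 0.0549
```

Contact felt at 0.0329 m. Now I'll release gradually.

Request:
apply_moves(offset=[[0,0,-0.03],[0,0,-0.01],[0,0,0],[0,0,0],[0,0,0]], rot=[[0,0,0],[0,0,0],[0,0,0],[0,0,0],[0,0,0]], hand=[255,130,100,90,80])

```text
clock: 10.37
tcp_pos: [0.4502, 0.0778, 0.0326]
tcp_rot: [0.911, 0.411, 0.0, 0.0]
wrist_force: [0.5, 0.0, 0.3]
gripper_width: 0.0586
```

Request:
apply_moves(offset=[[0,0,0],[0,0,0],[0,0,0],[0,0,0],[0,0,0]], rot=[[0,0,0],[0,0,0],[0,0,0],[0,0,0],[0,0,0]], hand=[60,40,0,0,0])

```text
clock: 10.78
tcp_pos: [0.4498, 0.0779, 0.0323]
tcp_rot: [0.911, 0.411, -0.0, -0.0]
wrist_force: [-0.2, -0.3, -0.1]
gripper_width: 0.0853
```

Request:
apply_moves(offset=[[0,0,-0.2],[0,0,-0.5],[0,0,-0.9],[0,0,-0.9],[0,0,-0.9]], rot=[[0,0,0],[0,0,0],[0,0,0],[0,0,0],[0,0,0]], hand=[0,0,0,0,0])

```text
clock: 11.2
tcp_pos: [0.4495, 0.0779, 0.1357]
tcp_rot: [0.911, 0.411, -0.0, -0.0]
wrist_force: [0.5, -0.3, 0.2]
gripper_width: 0.0855
```

Request:
apply_moves(offset=[[0,0,-0.9],[0,0,-0.9],[0,0,-0.9],[0,0,-0.4],[0,0,0]], rot=[[0,0,-0.019],[0,0,-0.019],[0,0,-0.019],[0,0,-0.019],[0,0,-0.019]], hand=[0,0,0,0,0])

```text
clock: 11.62
tcp_pos: [0.4519, 0.0778, 0.232]
tcp_rot: [0.748, 0.664, 0.003, 0.003]
wrist_force: [-0.2, -0.1, 0.1]
gripper_width: 0.0853
```

```bash
python3 - <<'E'
from h import *
im=ctrl.get_image("wrist"); np.save("w3.npy",im,allow_pickle=True); cv2.imwrite("pics/w3.png",im["img"])
for n,cx,cy,zl,zh in [("cupM",.45,.077,.066,.09),("cupL",.6335,.0775,.08,.1)]:
    p=cyl(im,cx,cy,zl,zh,.05); print(n,len(p)); print(((p.min(0)+p.max(0))/2).round(4),(p.max(0)-p.min(0)).round(4))
go(.635,.078,.2)
E
```

```text
cupM 801
[0.4494 0.0765 0.0735] [0.0553 0.0554 0.015 ]
cupL 1383
[0.6345 0.0788 0.0857] [0.0644 0.0635 0.0115]
units [0.72 6.09 1.03] yaw 83.3 tcp [0.4509 0.0778 0.2301] t 11.67
```

View pics/w3.png

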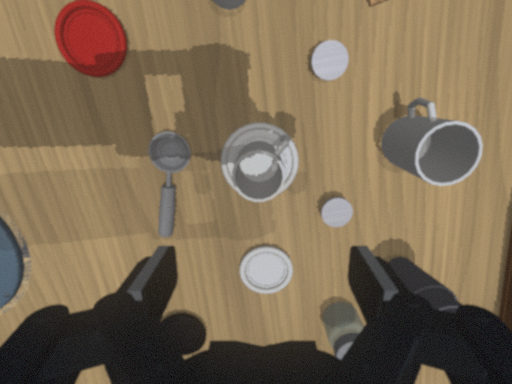

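The medium cup stands centred on its saucer (image 260,162), measured at (0.449, 0.0765). The large cup is at (430,150) with its handle up along tool x.

Request:
apply_moves(offset=[[0.08,0.6,0],[0.12,0.9,0],[0.12,0.9,0],[0.12,0.9,0],[0.12,0.9,0]], rot=[[0,0,0],[0,0,0],[0,0,0],[0,0,0],[0,0,0]], hand=[0,0,0,0,0])

```text
clock: 12.08
tcp_pos: [0.5777, 0.0788, 0.2269]
tcp_rot: [0.751, 0.66, -0.0, -0.0]
wrist_force: [-0.0, -0.5, 0.9]
gripper_width: 0.0854
```

Request:
apply_moves(offset=[[0.12,0.9,0],[0.07,0.77,0],[0,0.2,0.2],[0,0,0.6],[0,0,0.6]], rot=[[0,0,0],[0,0,0],[0,0,0],[0,0,0],[0,0,0]], hand=[0,0,0,0,0])

```text
clock: 12.5
tcp_pos: [0.6334, 0.0773, 0.1849]
tcp_rot: [0.751, 0.661, 0.0, 0.0]
wrist_force: [-0.4, -0.0, -1.5]
gripper_width: 0.085
```

Request:
apply_moves(offset=[[0,0,0],[0,0,0],[0,0,0],[0,0,0],[0,0,0]], rot=[[0,0,0],[0,0,0],[0,0,0],[0,0,0],[0,0,0]], hand=[0,0,0,0,0])

```text
clock: 12.92
tcp_pos: [0.6339, 0.0773, 0.187]
tcp_rot: [0.75, 0.661, 0.001, 0.001]
wrist_force: [-0.2, 0.2, -0.4]
gripper_width: 0.0851
```

```bash
python3 -c "
from h import *
go(.6345,.0788,.037)"
```

```text
units [0.05 0.   5.  ] yaw 82.8 tcp [0.6339 0.0773 0.187 ] t 12.92
```

Request:
apply_moves(offset=[[0.05,0,0.7],[0,0,0.8],[0,0,0.8],[0,0,0.8],[0,0,0.8]], rot=[[0,0,0],[0,0,0],[0,0,0],[0,0,0],[0,0,0]], hand=[0,0,0,0,0])

```text
clock: 13.33
tcp_pos: [0.6341, 0.0788, 0.0685]
tcp_rot: [0.75, 0.661, 0.001, 0.001]
wrist_force: [0.4, -0.5, 0.6]
gripper_width: 0.0854
```

Request:
apply_moves(offset=[[0,0,0.7],[0,0,0.4],[0,0,0],[0,0,0],[0,0,0]], rot=[[0,0,0],[0,0,0],[0,0,0],[0,0,0],[0,0,0]], hand=[0,0,0,40,60])

```text
clock: 13.75
tcp_pos: [0.6349, 0.0788, 0.0373]
tcp_rot: [0.75, 0.661, 0.001, 0.001]
wrist_force: [-2.6, 0.4, 2.2]
gripper_width: 0.0658
```

Request:
apply_moves(offset=[[0,0,0],[0,0,0],[0,0,0],[0,0,0],[0,0,0]], rot=[[0,0,0],[0,0,0],[0,0,0],[0,0,0],[0,0,0]], hand=[80,110,140,200,255])

```text
clock: 14.17
tcp_pos: [0.6349, 0.0788, 0.0377]
tcp_rot: [0.75, 0.661, 0.001, 0.001]
wrist_force: [-2.2, 0.4, 6.1]
gripper_width: 0.0645
```

Request:
apply_moves(offset=[[0,0,0],[0,0,0],[0,0,0],[0,0,0],[0,0,0]], rot=[[0,0,0],[0,0,0],[0,0,0],[0,0,0],[0,0,0]], hand=[255,255,255,255,255])

```text
clock: 14.58
tcp_pos: [0.6349, 0.0788, 0.0377]
tcp_rot: [0.75, 0.661, 0.001, 0.001]
wrist_force: [-2.3, 0.0, 6.7]
gripper_width: 0.0642
```

Request:
apply_moves(offset=[[0,0,-0.2],[0,0,-0.5],[0,0,-0.9],[0,0,-0.9],[0,0,-0.9]], rot=[[0,0,0],[0,0,0],[0,0,0],[0,0,0],[0,0,0]], hand=[255,255,255,255,255], grip_force=45)

```text
clock: 15.0
tcp_pos: [0.6331, 0.0789, 0.1391]
tcp_rot: [0.75, 0.661, -0.0, -0.0]
wrist_force: [0.4, 0.9, -1.4]
gripper_width: 0.0638
```

Request:
apply_moves(offset=[[0,0,-0.8],[-0.3,-0.12,-0.5],[-0.6,-0.24,0],[-0.8,-0.32,0],[-0.8,-0.32,0]], rot=[[0,0,0],[0,0,0],[0,0,0],[0,0,0],[0,0,0]], hand=[255,255,255,255,255])

```text
clock: 15.42
tcp_pos: [0.594, 0.0078, 0.1778]
tcp_rot: [0.75, 0.662, 0.0, 0.001]
wrist_force: [0.3, -0.7, -3.0]
gripper_width: 0.0639
```

Request:
apply_moves(offset=[[-0.8,-0.32,0],[-0.8,-0.32,0],[-0.8,-0.32,0],[-0.8,-0.32,0],[-0.8,-0.32,0]], rot=[[0,0,0],[0,0,0],[0,0,0],[0,0,0],[0,0,0]], hand=[255,255,255,255,255])

```text
clock: 15.83
tcp_pos: [0.5308, -0.1057, 0.1773]
tcp_rot: [0.75, 0.661, 0.0, 0.0]
wrist_force: [0.9, -0.4, -1.5]
gripper_width: 0.0638
```

Request:
apply_moves(offset=[[-0.8,-0.32,0],[-0.8,-0.32,0],[-0.8,-0.32,0],[-0.8,-0.32,0],[-0.8,-0.32,0]], rot=[[0,0,0],[0,0,0],[0,0,0],[0,0,0],[0,0,0]], hand=[255,255,255,255,255])

```text
clock: 16.25
tcp_pos: [0.4682, -0.2188, 0.1773]
tcp_rot: [0.75, 0.661, 0.0, 0.0]
wrist_force: [-0.0, 0.0, -1.8]
gripper_width: 0.0635
```

Request:
apply_moves(offset=[[-0.8,-0.32,0],[-0.6,-0.24,0],[-0.3,-0.12,0],[0,0,0],[0,0,0]], rot=[[0,0,0],[0,0,0],[0,0,0],[0,0,0],[0,0,0]], hand=[255,255,255,255,255])

```text
clock: 16.67
tcp_pos: [0.4425, -0.2656, 0.1768]
tcp_rot: [0.75, 0.661, 0.0, 0.0]
wrist_force: [0.4, 0.4, -2.0]
gripper_width: 0.0641
```

```bash
python3 - <<'E'
from h import *
im=ctrl.get_image("wrist"); np.save("w4.npy",im,allow_pickle=True)
p=cyl(im,.54,-.178,.06,.09,.05); print("jar",((p.min(0)+p.max(0))/2).round(4))
go(.4385,-.2795,.048)
E
```

```text
jar [ 0.5415 -0.1777  0.0686]
units [-0.49 -0.08  4.29] yaw 82.8 tcp [ 0.4427 -0.2652  0.1766] t 16.72
```

Request:
apply_moves(offset=[[-0.16,-0.03,0],[-0.17,-0.03,0],[-0.16,-0.02,0.3],[0,0,0.7],[0,0,0.8]], rot=[[0,0,0],[0,0,0],[0,0,0],[0,0,0],[0,0,0]], hand=[255,255,255,255,255])

```text
clock: 17.13
tcp_pos: [0.4391, -0.2813, 0.1228]
tcp_rot: [0.75, 0.661, 0.0, 0.002]
wrist_force: [0.3, 0.1, -3.1]
gripper_width: 0.0637
```

Request:
apply_moves(offset=[[0,0,0.8],[0,0,0.7],[0,0,0.4],[0,0,0.3],[0,0,0.15]], rot=[[0,0,0],[0,0,0],[0,0,0],[0,0,0],[0,0,0]], hand=[255,255,255,255,255])

```text
clock: 17.55
tcp_pos: [0.4378, -0.2799, 0.0506]
tcp_rot: [0.75, 0.661, -0.0, -0.001]
wrist_force: [0.1, 0.5, -1.7]
gripper_width: 0.064
```

Request:
apply_moves(offset=[[0,0,0],[0,0,0.03],[0,0,0.03],[0,0,0],[0,0,0]], rot=[[0,0,0],[0,0,0],[0,0,0],[0,0,0],[0,0,0]], hand=[255,255,255,255,255])

```text
clock: 17.97
tcp_pos: [0.4385, -0.2806, 0.0508]
tcp_rot: [0.75, 0.661, 0.0, 0.001]
wrist_force: [0.0, -0.0, -2.4]
gripper_width: 0.0636
```

```bash
python3 -c "
from h import *
go(.4385,-.2795,.0457)"
```

```text
units [ 0.04 -0.01  0.17] yaw 82.8 tcp [ 0.4385 -0.2806  0.0508] t 17.97
```

Request:
apply_moves(offset=[[0.04,0,0.06],[0,0,0.05],[0,0,0.05],[0,0,0.03],[0,0,0]], rot=[[0,0,0],[0,0,0],[0,0,0],[0,0,0],[0,0,0]], hand=[255,255,255,255,255])

```text
clock: 18.38
tcp_pos: [0.4384, -0.2792, 0.0458]
tcp_rot: [0.75, 0.661, -0.0, -0.001]
wrist_force: [-5.5, 4.1, 11.4]
gripper_width: 0.0638
```

Request:
apply_moves(offset=[[0,0,-0.03],[0,0,0],[0,0,0],[0,0,0],[0,0,0]], rot=[[0,0,0],[0,0,0],[0,0,0],[0,0,0],[0,0,0]], hand=[255,130,80,70,60])

```text
clock: 18.8
tcp_pos: [0.4383, -0.2791, 0.0453]
tcp_rot: [0.75, 0.661, -0.0, 0.0]
wrist_force: [-1.4, -0.2, -0.1]
gripper_width: 0.0652
```

Request:
apply_moves(offset=[[0,0,0],[0,0,0],[0,0,0],[0,0,0],[0,0,-0.1]], rot=[[0,0,0],[0,0,0],[0,0,0],[0,0,0],[0,0,0]], hand=[40,20,0,0,0])

```text
clock: 19.22
tcp_pos: [0.4379, -0.2786, 0.0478]
tcp_rot: [0.75, 0.661, -0.0, -0.001]
wrist_force: [-0.4, -0.2, -0.3]
gripper_width: 0.0853
```

Request:
apply_moves(offset=[[0,0,-0.5],[0,0,-0.9],[0,0,-0.9],[0,0,-0.9],[0,0,-0.9]], rot=[[0,0,0],[0,0,0],[0,0,0],[0,0,0],[0,0,0]], hand=[0,0,0,0,0])

```text
clock: 19.63
tcp_pos: [0.4381, -0.2789, 0.1727]
tcp_rot: [0.75, 0.661, 0.0, 0.0]
wrist_force: [1.4, -0.1, -0.4]
gripper_width: 0.0856
```

Request:
apply_moves(offset=[[0.4,0.3,-0.9],[0.7,0.5,-0.9],[0.7,0.5,-0.4],[0.4,0.3,0],[0,0,0]], rot=[[0,0,0],[0,0,0],[0,0,0],[0,0,0],[0,0,0]], hand=[0,0,0,0,0])

```text
clock: 20.05
tcp_pos: [0.496, -0.2181, 0.239]
tcp_rot: [0.749, 0.662, 0.001, 0.001]
wrist_force: [0.0, 0.4, -0.2]
gripper_width: 0.0854
```

```bash
python3 - <<'E'
from h import *
im=ctrl.get_image("wrist"); np.save("w5.npy",im,allow_pickle=True); cv2.imwrite("pics/w5.png",im["img"])
for n,cx,cy,zl,zh in [("cupL",.4385,-.2795,.092,.11),("tumT",.63,-.105,.114,.13),("tumL",.63,-.105,.075,.09),("jar",.541,-.178,.07,.09)]:
    p=cyl(im,cx,cy,zl,zh,.05); print(n,len(p)); print(((p.min(0)+p.max(0))/2).round(4),(p.max(0)-p.min(0)).round(4)) if len(p) else 0
go(.631,-.105,.2)
E
```

```text
cupL 740
[ 0.4392 -0.2791  0.0955] [0.0627 0.0635 0.0068]
tumT 836
[ 0.6298 -0.1102  0.1172] [0.0615 0.051  0.0064]
tumL 1351
[ 0.6269 -0.1062  0.0825] [0.0552 0.0588 0.015 ]
jar 1728
[ 0.5418 -0.1781  0.0733] [0.047  0.0469 0.0066]
units [4.32 4.04 1.26] yaw 82.9 tcp [ 0.4948 -0.2188  0.2378] t 20.1
```

View pics/w5.png

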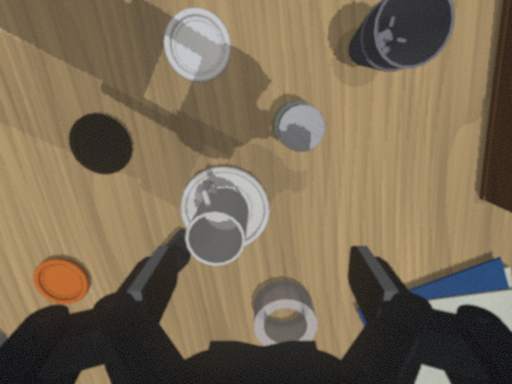

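The large cup is centred on its saucer at image (215,225), measured at (0.439, -0.279). The tumblers are partly cut off at (405,35), so I'll move closer for one look.

Request:
apply_moves(offset=[[0.5,0.8,0],[0.5,0.8,0],[0.5,0.8,0],[0.5,0.8,0],[0.4,0.8,0]], rot=[[0,0,0],[0,0,0],[0,0,0],[0,0,0],[0,0,0]], hand=[0,0,0,0,0])

```text
clock: 20.52
tcp_pos: [0.6224, -0.163, 0.2362]
tcp_rot: [0.75, 0.661, -0.001, -0.001]
wrist_force: [0.3, 0.6, 0.6]
gripper_width: 0.0855
```

Request:
apply_moves(offset=[[0,0,0],[0,0,0],[0,0,0],[0,0,0],[0,0,0]], rot=[[0,0,0],[0,0,0],[0,0,0],[0,0,0],[0,0,0]], hand=[0,0,0,0,0])

```text
clock: 20.93
tcp_pos: [0.6214, -0.1639, 0.2372]
tcp_rot: [0.751, 0.661, -0.0, -0.0]
wrist_force: [-0.4, 0.1, -0.3]
gripper_width: 0.0854
```

```bash
python3 - <<'E'
from h import *
im=ctrl.get_image("wrist"); np.save("w6.npy",im,allow_pickle=True); cv2.imwrite("pics/w6.png",im["img"])
for n,cx,cy,zl,zh in [("tumT",.63,-.105,.114,.13),("tumL",.63,-.105,.08,.09)]:
    p=cyl(im,cx,cy,zl,zh,.05); print(n,len(p)); print(((p.min(0)+p.max(0))/2).round(4),(p.max(0)-p.min(0)).round(4),p[:,2].max())
go(.63,-.106,.2)
E
```

```text
tumT 864
[ 0.63   -0.1044  0.1171] [0.0608 0.0616 0.0063] 0.120281900915231
tumL 366
[ 0.63   -0.1051  0.085 ] [0.0482 0.0483 0.0099] 0.08996558470685523
units [1.95 0.04 1.25] yaw 82.7 tcp [ 0.6215 -0.1638  0.2374] t 20.98
```

View pics/w6.png

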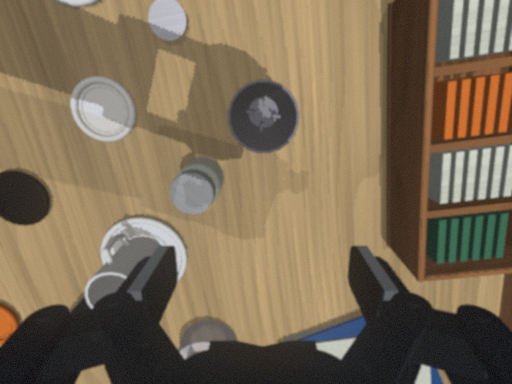

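The wrist view shows the nested tumblers at (263,115), measured at (0.630, -0.104). They are clear of the tea box on the right and the jar at (195,190).

Request:
apply_moves(offset=[[0.4,0,0],[0.6,0.01,0],[0.6,0.01,0],[0.4,0.01,0],[0,0,0]], rot=[[0,0,0],[0,0,0],[0,0,0],[0,0,0],[0,0,0]], hand=[0,0,0,0,0])

```text
clock: 21.4
tcp_pos: [0.6307, -0.1012, 0.2374]
tcp_rot: [0.749, 0.662, 0.0, -0.0]
wrist_force: [-1.4, 0.2, 0.2]
gripper_width: 0.0853
```

Request:
apply_moves(offset=[[0,0,0.4],[0,0,0.6],[0,0,0.6],[0,0,0.6],[0,0,0.6]], rot=[[0,0,0],[0,0,0],[0,0,0],[0,0,0],[0,0,0]], hand=[0,0,0,0,0])

```text
clock: 21.82
tcp_pos: [0.6301, -0.1046, 0.1515]
tcp_rot: [0.75, 0.661, -0.0, -0.0]
wrist_force: [-0.9, -0.2, -0.6]
gripper_width: 0.0858
```

Request:
apply_moves(offset=[[0,0,0.6],[0,0,0.4],[0,0,0.2],[0,0,0],[0,0,0]], rot=[[0,0,0],[0,0,0],[0,0,0],[0,0,0],[0,0,0]], hand=[0,0,0,0,0])

```text
clock: 22.23
tcp_pos: [0.6309, -0.1041, 0.1176]
tcp_rot: [0.75, 0.661, 0.0, 0.0]
wrist_force: [-0.5, 0.3, -0.2]
gripper_width: 0.0854
```

```bash
python3 -c "
from h import *
go(.63,-.1044,.084)"
```

```text
units [-0.01 -0.03  1.12] yaw 82.8 tcp [ 0.6309 -0.1041  0.1176] t 22.23
```

Request:
apply_moves(offset=[[0,-0.03,0.3],[0,0,0.4],[0,0,0.3],[0,0,0.1],[0,0,0]], rot=[[0,0,0],[0,0,0],[0,0,0],[0,0,0],[0,0,0]], hand=[0,0,0,0,0])

```text
clock: 22.65
tcp_pos: [0.6287, -0.1032, 0.0824]
tcp_rot: [0.75, 0.661, -0.001, -0.001]
wrist_force: [0.1, -0.1, -0.6]
gripper_width: 0.0852
```

Request:
apply_moves(offset=[[0,0,0],[0,0,0],[0,0,0],[0,0,0],[0,0,0]], rot=[[0,0,0],[0,0,0],[0,0,0],[0,0,0],[0,0,0]], hand=[20,40,55,65,75], grip_force=20)

```text
clock: 23.07
tcp_pos: [0.6304, -0.1038, 0.0853]
tcp_rot: [0.75, 0.661, 0.0, 0.001]
wrist_force: [-0.2, -0.0, 1.2]
gripper_width: 0.0606
```

Request:
apply_moves(offset=[[0,0,0],[0,0,0],[0,0,0],[0,0,0],[0,0,0]], rot=[[0,0,0],[0,0,0],[0,0,0],[0,0,0],[0,0,0]], hand=[85,95,105,115,125])

```text
clock: 23.48
tcp_pos: [0.6303, -0.1039, 0.0852]
tcp_rot: [0.75, 0.661, 0.0, 0.001]
wrist_force: [-1.9, 0.8, 5.1]
gripper_width: 0.0606
```

```bash
python3 - <<'E'
from h import *
im=ctrl.get_image("wrist"); np.save("w7.npy",im,allow_pickle=True); cv2.imwrite("pics/w7.png",im["img"])
go(.63,-.1044,.084)
E
```

```text
units [-0.02 -0.01  0.04] yaw 82.8 tcp [ 0.6303 -0.1039  0.0852] t 23.53
```

View pics/w7.png

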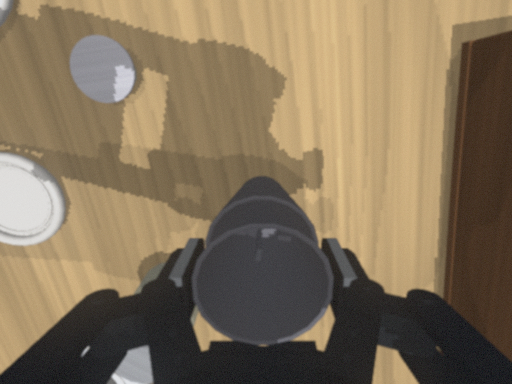

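The pads sit beside the upper rim at (265,280), with the lower rim visible below it at (262,205). I'll lift 8 mm and check that the lower one stays.

Request:
apply_moves(offset=[[0,0,-0.06],[0,0,-0.1],[0,0,-0.1],[0,0,0],[0,0,0]], rot=[[0,0,0],[0,0,0],[0,0,0],[0,0,0],[0,0,0]], hand=[255,255,255,255,255])

```text
clock: 23.95
tcp_pos: [0.6298, -0.1036, 0.0921]
tcp_rot: [0.75, 0.661, 0.0, 0.0]
wrist_force: [0.6, -0.7, -0.4]
gripper_width: 0.0603
```

```bash
python3 - <<'E'
from h import *
im=ctrl.get_image("wrist"); a=np.load("w7.npy",allow_pickle=True).item()
cv2.imwrite("pics/w8.png",np.hstack([cv2.resize(i["img"][150:345,180:350],None,fx=2.2,fy=2.2) for i in (a,im)]))
E
```

```text
(no output)
```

View pics/w8.png

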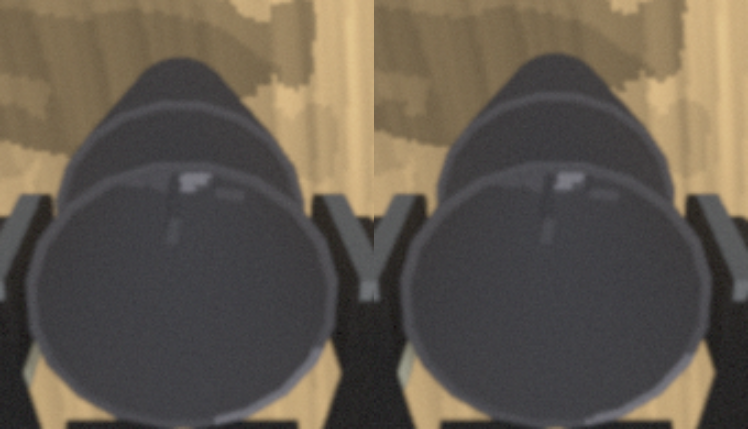

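The gap between the rims grew (lower rim from row 103 to 95 against a fixed upper rim), so the tumblers are separating. I'll keep lifting slowly and straight.

Request:
apply_moves(offset=[[0,0,-0.15],[0,0,-0.2],[0,0,-0.25],[0,0,-0.25],[0,0,-0.3]], rot=[[0,0,0],[0,0,0],[0,0,0],[0,0,0],[0,0,0]], hand=[255,255,255,255,255])

```text
clock: 24.42
tcp_pos: [0.6299, -0.1037, 0.1276]
tcp_rot: [0.75, 0.661, 0.0, 0.0]
wrist_force: [-0.2, -0.6, -0.1]
gripper_width: 0.0601
```

Request:
apply_moves(offset=[[0,0,-0.4],[0,0,-0.5],[0,0,-0.6],[0,0,-0.6],[0,0,-0.6]], rot=[[0,0,0],[0,0,0],[0,0,0],[0,0,0],[0,0,0]], hand=[255,255,255,255,255])

```text
clock: 24.83
tcp_pos: [0.6299, -0.1037, 0.2097]
tcp_rot: [0.75, 0.661, 0.0, 0.0]
wrist_force: [0.2, -0.3, -0.1]
gripper_width: 0.0605
```

```bash
python3 - <<'E'
from h import *
im=ctrl.get_image("wrist"); cv2.imwrite("pics/w9.png",im["img"])
for n in ("top0","w1","w3","w4","w5","w6"):pass
t0=np.load("top0.npy",allow_pickle=True).item()
hsv=cv2.cvtColor(t0["img"],cv2.COLOR_BGR2HSV); print(hsv[127,149],hsv[140,180])
go(.6255,.283,.2)
E
```

```text
[ 16 152 151] [ 18 142 149]
units [12.78 -1.84  0.44] yaw 82.8 tcp [ 0.632  -0.1043  0.2144] t 24.88
```

View pics/w9.png

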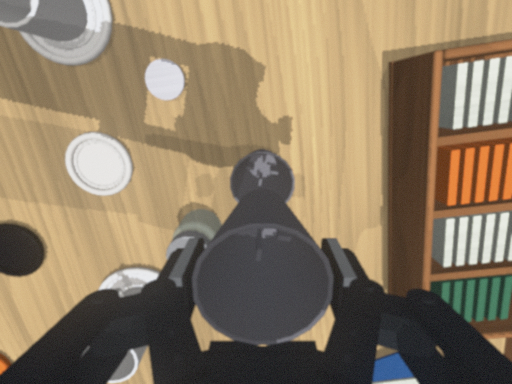

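The upper tumbler is out, and the lower one stays standing at (262,180). Next I'll carry the upper one towards the coaster and take a look there.

Request:
apply_moves(offset=[[0.3,-0.04,0],[0.6,-0.09,0],[0.8,-0.12,0],[0.8,-0.12,0],[0.8,-0.12,0]], rot=[[0,0,0],[0,0,0],[0,0,0],[0,0,0],[0,0,0]], hand=[255,255,255,255,255])

```text
clock: 25.3
tcp_pos: [0.6266, -0.0019, 0.2061]
tcp_rot: [0.75, 0.661, -0.001, -0.001]
wrist_force: [0.6, 0.2, -0.3]
gripper_width: 0.0604
```

Request:
apply_moves(offset=[[0.8,-0.12,0],[0.8,-0.12,0],[0.8,-0.12,0],[0.8,-0.12,0],[0.8,-0.12,0]], rot=[[0,0,0],[0,0,0],[0,0,0],[0,0,0],[0,0,0]], hand=[255,255,255,255,255])

```text
clock: 25.72
tcp_pos: [0.6236, 0.1196, 0.2061]
tcp_rot: [0.75, 0.661, -0.001, -0.001]
wrist_force: [0.6, 0.8, -0.2]
gripper_width: 0.0605
```

Request:
apply_moves(offset=[[0.8,-0.12,0],[0.8,-0.12,0],[0.6,-0.09,0],[0.3,-0.04,0],[0,0,0]], rot=[[0,0,0],[0,0,0],[0,0,0],[0,0,0],[0,0,0]], hand=[255,255,255,255,255])

```text
clock: 26.13
tcp_pos: [0.6221, 0.1955, 0.2064]
tcp_rot: [0.749, 0.662, -0.001, -0.001]
wrist_force: [0.4, -0.5, -0.4]
gripper_width: 0.06
```

```bash
python3 - <<'E'
from h import *
im=ctrl.get_image("wrist"); np.save("w10.npy",im,allow_pickle=True); cv2.imwrite("pics/w10.png",im["img"])
for r in ctrl.pinpoint("wrist","coaster")[:2]:
    u,v=np.array(r["location"])*[512,384]; print("pin",r["score"],u,v,plane(im,u,v,0).round(4),plane(im,u,v,0.006).round(4))
for r in ctrl.trace("wrist","coaster")[:1]:
    v,u=np.nonzero(r["region"]); print(len(u),r["score"]); P=np.array([plane(im,a,b,.006)[:2] for a,b in zip(u,v)])
    rc=cv2.minAreaRect(P.astype(np.float32)); print(rc,P.mean(0))
go(.6255,.283,.1)
E
```

```text
pin 0.7 253.2864 82.0992 [0.6236 0.2873 0.    ] [0.6237 0.287  0.006 ]
pin 0.64 146.7904 264.61440000000005 [0.4517 0.0769 0.    ] [0.4548 0.0803 0.006 ]
7231 0.65
((0.625482976436615, 0.2835625410079956), (0.08956024795770645, 0.08962491154670715), 10.829233169555664) [0.62593878 0.28556475]
units [ 3.   -0.3   3.57] yaw 82.8 tcp [0.623  0.1928 0.2071] t 26.28
```

View pics/w10.png

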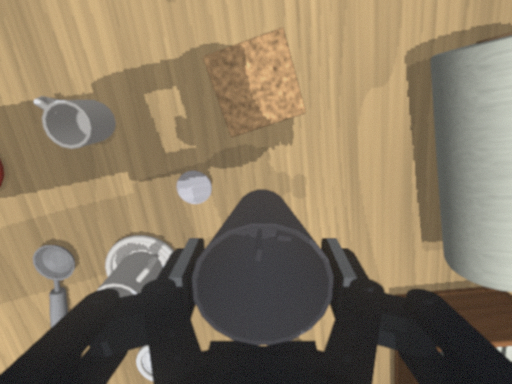

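The coaster is at (255,82), about (0.6255, 0.285), and the tumbler hangs upright.

Request:
apply_moves(offset=[[0.6,-0.06,0],[0.8,-0.08,0],[0.8,-0.08,0.1],[0.6,-0.05,0.4],[0.26,-0.02,0.6]], rot=[[0,0,0],[0,0,0],[0,0,0],[0,0,0],[0,0,0]], hand=[255,255,255,255,255])

```text
clock: 26.7
tcp_pos: [0.6276, 0.2869, 0.1766]
tcp_rot: [0.75, 0.661, 0.002, 0.001]
wrist_force: [0.0, 0.1, -0.5]
gripper_width: 0.0603
```

Request:
apply_moves(offset=[[0,0,0.8],[0,0,0.8],[0,0,0.8],[0,0,0.6],[0,0,0.3]], rot=[[0,0,0],[0,0,0],[0,0,0],[0,0,0],[0,0,0]], hand=[255,255,255,255,255])

```text
clock: 27.12
tcp_pos: [0.6246, 0.2838, 0.0721]
tcp_rot: [0.751, 0.661, -0.002, -0.001]
wrist_force: [-0.3, -0.2, -0.5]
gripper_width: 0.0603
```

Request:
apply_moves(offset=[[0,0,0],[0,0,0],[0,0,0],[0,0,0],[0,0,0]], rot=[[0,0,0],[0,0,0],[0,0,0],[0,0,0],[0,0,0]], hand=[255,255,255,255,255])

```text
clock: 27.53
tcp_pos: [0.6271, 0.2859, 0.0774]
tcp_rot: [0.75, 0.661, 0.001, 0.001]
wrist_force: [-0.1, 0.7, -1.1]
gripper_width: 0.06
```

```bash
python3 -c "
from h import *
go(.6257,.285,.0572)"
```

```text
units [-0.04 -0.04  0.67] yaw 82.8 tcp [0.6271 0.2859 0.0774] t 27.53
```

Request:
apply_moves(offset=[[-0.04,-0.04,0.2],[0,0,0.2],[0,0,0.1],[0,0,0.05],[0,0,0]], rot=[[0,0,0],[0,0,0],[0,0,0],[0,0,0],[0,0,0]], hand=[255,255,255,255,255])

```text
clock: 27.95
tcp_pos: [0.6242, 0.2845, 0.058]
tcp_rot: [0.75, 0.661, -0.001, -0.0]
wrist_force: [0.1, 0.3, -0.3]
gripper_width: 0.0604
```

Request:
apply_moves(offset=[[0,0,0.03],[0,0,0.03],[0,0,0],[0,0,0],[0,0,0]], rot=[[0,0,0],[0,0,0],[0,0,0],[0,0,0],[0,0,0]], hand=[255,255,255,255,255])

```text
clock: 28.37
tcp_pos: [0.6249, 0.2847, 0.0574]
tcp_rot: [0.75, 0.661, 0.0, 0.0]
wrist_force: [-0.3, -0.6, -0.6]
gripper_width: 0.0601
```

Request:
apply_moves(offset=[[0,0,0.03],[0,0,0.03],[0,0,0],[0,0,0],[0,0,0]], rot=[[0,0,0],[0,0,0],[0,0,0],[0,0,0],[0,0,0]], hand=[255,255,255,255,255])

```text
clock: 28.78
tcp_pos: [0.6251, 0.285, 0.0573]
tcp_rot: [0.75, 0.661, 0.0, -0.0]
wrist_force: [-3.7, 0.0, 7.8]
gripper_width: 0.0602
```

Request:
apply_moves(offset=[[0,0,-0.02],[0,0,0],[0,0,0],[0,0,0],[0,0,0]], rot=[[0,0,0],[0,0,0],[0,0,0],[0,0,0],[0,0,0]], hand=[255,130,85,75,65])

```text
clock: 29.2
tcp_pos: [0.6251, 0.2848, 0.0566]
tcp_rot: [0.75, 0.661, 0.001, 0.0]
wrist_force: [-0.5, -1.6, 0.5]
gripper_width: 0.0639
```

Request:
apply_moves(offset=[[0,0,0],[0,0,0],[0,0,0],[0,0,0],[0,0,0]], rot=[[0,0,0],[0,0,0],[0,0,0],[0,0,0],[0,0,0]], hand=[50,30,0,0,0])

```text
clock: 29.62
tcp_pos: [0.6247, 0.2846, 0.0559]
tcp_rot: [0.75, 0.661, -0.0, -0.0]
wrist_force: [-1.4, -0.2, 0.1]
gripper_width: 0.0857
```

Request:
apply_moves(offset=[[0,0,-0.3],[0,0,-0.7],[0,0,-0.9],[0,0,-0.9],[0,0,-0.9]], rot=[[0,0,0],[0,0,0],[0,0,0],[0,0,0],[0,0,0]], hand=[0,0,0,0,0])

```text
clock: 30.03
tcp_pos: [0.6247, 0.2846, 0.1689]
tcp_rot: [0.75, 0.661, 0.0, 0.0]
wrist_force: [0.4, 0.7, 0.6]
gripper_width: 0.0856
```

Request:
apply_moves(offset=[[-0.4,-0.7,-0.8],[-0.4,-0.8,-0.5],[-0.4,-0.8,0],[-0.4,-0.8,0],[-0.3,-0.6,0]], rot=[[0,0,0],[0,0,0],[0,0,0],[0,0,0],[0,0,0]], hand=[0,0,0,0,0])

```text
clock: 30.45
tcp_pos: [0.506, 0.2416, 0.2072]
tcp_rot: [0.75, 0.661, 0.0, 0.0]
wrist_force: [-0.0, -0.4, 0.4]
gripper_width: 0.0854
```

Request:
apply_moves(offset=[[0,0,0],[0,0,0],[0,0,0],[0,0,0],[0,0,0]], rot=[[0,0,-0.018],[0,0,-0.018],[0,0,-0.018],[0,0,-0.018],[0,0,-0.018]], hand=[0,0,0,0,0])

```text
clock: 30.87
tcp_pos: [0.5075, 0.242, 0.207]
tcp_rot: [0.534, 0.846, 0.0, 0.0]
wrist_force: [0.9, 0.6, -0.4]
gripper_width: 0.0852
```

```bash
python3 - <<'E'
from h import *
im=ctrl.get_image("wrist"); np.save("w11.npy",im,allow_pickle=True); cv2.imwrite("pics/w11.png",im["img"])
for n,cx,cy,zl,zh in [("cupS",.437,.27,.05,.07),("tum",.6255,.285,.086,.1)]:
    p=cyl(im,cx,cy,zl,zh,.05); print(n,len(p)); print(((p.min(0)+p.max(0))/2).round(4),(p.max(0)-p.min(0)).round(4)) if len(p) else 0
go(.437,.27,.2)
E
```

```text
cupS 533
[0.4412 0.2682 0.0534] [0.0452 0.0453 0.0067]
tum 793
[0.625  0.2835 0.0889] [0.0619 0.0611 0.0059]
units [ 1.86 -1.71  0.23] yaw 115.7 tcp [0.5075 0.242  0.2069] t 30.92
```

View pics/w11.png

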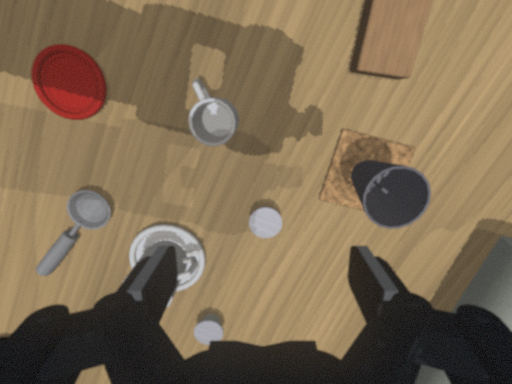

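The tumbler stands upright on the coaster at (0.625, 0.2835). The small cup is at (212,120) with its handle about 20° left of tool x, so I'll turn a little more.

Request:
apply_moves(offset=[[0,0,0],[0,0,0],[0,0,0],[0,0,0],[0,0,0]], rot=[[0,0,-0.018],[0,0,-0.018],[0,0,-0.018],[0,0,0],[0,0,0]], hand=[0,0,0,0,0])

```text
clock: 31.33
tcp_pos: [0.5076, 0.2421, 0.2066]
tcp_rot: [0.388, 0.922, 0.0, 0.0]
wrist_force: [0.3, -0.2, 0.0]
gripper_width: 0.0855
```

```bash
python3 - <<'E'
from h import *
im=ctrl.get_image("wrist")
p=cyl(im,.44,.27,.05,.07,.05); print(((p.min(0)+p.max(0))/2).round(4),(p.max(0)-p.min(0)).round(4))
go(.4405,.2685,.015)
E
```

```text
[0.4408 0.2683 0.0532] [0.0457 0.045  0.0063]
units [ 2.2  -0.98  6.38] yaw 134.4 tcp [0.5076 0.2421 0.2065] t 31.38
```

Request:
apply_moves(offset=[[0.4,-0.18,0],[0.6,-0.27,0],[0.6,-0.27,0],[0.6,-0.26,0],[0,0,0.3]], rot=[[0,0,0],[0,0,0],[0,0,0],[0,0,0],[0,0,0]], hand=[0,0,0,0,0])

```text
clock: 31.8
tcp_pos: [0.438, 0.2699, 0.1984]
tcp_rot: [0.385, 0.923, 0.001, 0.001]
wrist_force: [0.8, -0.5, -0.1]
gripper_width: 0.0853
```

Request:
apply_moves(offset=[[0,0,0.7],[0,0,0.8],[0,0,0.8],[0,0,0.8],[0,0,0.8]], rot=[[0,0,0],[0,0,0],[0,0,0],[0,0,0],[0,0,0]], hand=[0,0,0,0,0])

```text
clock: 32.22
tcp_pos: [0.4398, 0.2683, 0.0788]
tcp_rot: [0.386, 0.922, 0.0, 0.0]
wrist_force: [-0.4, -0.5, -0.4]
gripper_width: 0.0854
```

Request:
apply_moves(offset=[[0,0,0],[0,0,0],[0,0,0],[0,0,0],[0,0,0]], rot=[[0,0,0],[0,0,0],[0,0,0],[0,0,0],[0,0,0]], hand=[0,0,0,0,0])

```text
clock: 32.63
tcp_pos: [0.4414, 0.2688, 0.0819]
tcp_rot: [0.386, 0.923, 0.001, 0.001]
wrist_force: [-0.2, -0.0, 0.1]
gripper_width: 0.0853
```

```bash
python3 -c "
from h import *
go(.4405,.2685,.018)"
```

```text
units [ 0.02 -0.04  2.13] yaw 134.6 tcp [0.4414 0.2688 0.0819] t 32.63
```

Request:
apply_moves(offset=[[0,-0.04,0.5],[0,0,0.6],[0,0,0.6],[0,0,0.3],[0,0,0.13]], rot=[[0,0,0],[0,0,0],[0,0,0],[0,0,0],[0,0,0]], hand=[0,0,0,0,0])

```text
clock: 33.05
tcp_pos: [0.4389, 0.2673, 0.0155]
tcp_rot: [0.386, 0.923, -0.0, -0.001]
wrist_force: [-0.5, 0.9, 0.5]
gripper_width: 0.0854
```

Request:
apply_moves(offset=[[0,0,0],[0,0,0],[0,0,0],[0,0,0],[0,0,0]], rot=[[0,0,0],[0,0,0],[0,0,0],[0,0,0],[0,0,0]], hand=[30,60,75,90,100])

```text
clock: 33.47
tcp_pos: [0.4399, 0.2677, 0.017]
tcp_rot: [0.386, 0.923, 0.001, 0.001]
wrist_force: [-0.1, -0.5, -0.2]
gripper_width: 0.0519
```

Request:
apply_moves(offset=[[0,0,0],[0,0,0],[0,0,0],[0,0,0],[0,0,0]], rot=[[0,0,0],[0,0,0],[0,0,0],[0,0,0],[0,0,0]], hand=[115,130,150,200,255])

```text
clock: 33.88
tcp_pos: [0.4401, 0.2678, 0.0169]
tcp_rot: [0.386, 0.923, 0.001, 0.001]
wrist_force: [0.4, 0.9, 5.4]
gripper_width: 0.0454
```

Request:
apply_moves(offset=[[0,0,0],[0,0,0],[0,0,0],[0,0,0],[0,0,0]], rot=[[0,0,0],[0,0,0],[0,0,0],[0,0,0],[0,0,0]], hand=[255,255,255,255,255], grip_force=30)

```text
clock: 34.3
tcp_pos: [0.4401, 0.2678, 0.017]
tcp_rot: [0.386, 0.923, 0.001, 0.001]
wrist_force: [0.6, 1.1, 6.3]
gripper_width: 0.0449
```

Request:
apply_moves(offset=[[0,0,-0.2],[0,0,-0.5],[0,0,-0.9],[0,0,-0.9],[0,0,-0.9]], rot=[[0,0,0],[0,0,0],[0,0,0],[0,0,0],[0,0,0]], hand=[255,255,255,255,255])

```text
clock: 34.72
tcp_pos: [0.438, 0.267, 0.1183]
tcp_rot: [0.386, 0.923, -0.001, -0.001]
wrist_force: [0.1, -0.1, -1.2]
gripper_width: 0.0446
```

Request:
apply_moves(offset=[[0,0,-0.7],[-0.2,-0.2,-0.3],[-0.4,-0.4,0],[-0.65,-0.65,0],[-0.65,-0.65,0]], rot=[[0,0,0],[0,0,0],[0,0,0],[0,0,0],[0,0,0]], hand=[255,255,255,255,255])

```text
clock: 35.13
tcp_pos: [0.4375, 0.1857, 0.147]
tcp_rot: [0.385, 0.923, -0.001, -0.001]
wrist_force: [0.1, -0.7, -1.5]
gripper_width: 0.0449
```

Request:
apply_moves(offset=[[-0.65,-0.65,0],[-0.65,-0.65,0],[-0.65,-0.65,0],[-0.65,-0.65,0],[-0.65,-0.65,0]], rot=[[0,0,0],[0,0,0],[0,0,0],[0,0,0],[0,0,0]], hand=[255,255,255,255,255])

```text
clock: 35.55
tcp_pos: [0.4363, 0.0474, 0.1468]
tcp_rot: [0.386, 0.923, -0.0, -0.001]
wrist_force: [0.8, -0.1, -1.5]
gripper_width: 0.0444
```

Request:
apply_moves(offset=[[-0.65,-0.65,0],[-0.65,-0.65,0],[-0.65,-0.65,0],[-0.6,-0.6,0],[-0.3,-0.3,0]], rot=[[0,0,0],[0,0,0],[0,0,0],[0,0,0],[0,0,0]], hand=[255,255,255,255,255])

```text
clock: 35.97
tcp_pos: [0.4357, -0.0743, 0.1469]
tcp_rot: [0.387, 0.922, -0.0, -0.001]
wrist_force: [0.5, 1.0, -0.5]
gripper_width: 0.0448
```

Request:
apply_moves(offset=[[0,0,0],[0,0,0],[0,0,0],[0,0,0],[0,0,0]], rot=[[0,0,0],[0,0,0],[0,0,0],[0,0,0],[0,0,0]], hand=[255,255,255,255,255])

```text
clock: 36.38
tcp_pos: [0.4369, -0.0711, 0.1479]
tcp_rot: [0.385, 0.923, 0.0, -0.0]
wrist_force: [0.0, 0.3, -1.5]
gripper_width: 0.0451
```

```bash
python3 - <<'E'
from h import *
for n in ["w5","w6"]:
    im=np.load(n+".npy",allow_pickle=True).item(); print(n,white(im,.439,-.08,.012,.055))
im=ctrl.get_image("wrist"); cv2.imwrite("pics/w12.png",im["img"])
go(.4397,-.08,.03)
E
```

```text
w5 (array([ 0.4406, -0.0795]), array([ 0.4404, -0.0808]), 0.0385)
w6 (array([ 0.4416, -0.0789]), array([ 0.4416, -0.0798]), 0.0389)
units [-0.28 -0.14  3.93] yaw 134.7 tcp [ 0.437  -0.0711  0.148 ] t 36.43
```

View pics/w12.png

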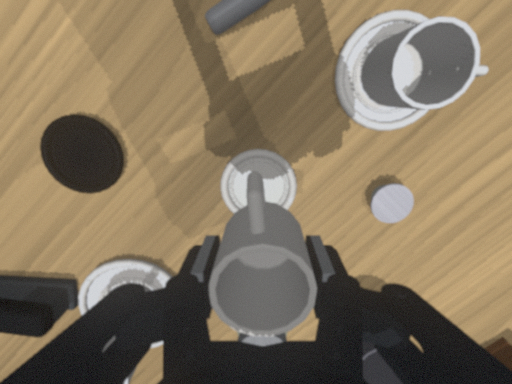

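The small cup hangs upright in the pads, just above the white small saucer at (258,183). The medium cup is still centred at (420,65).

Request:
apply_moves(offset=[[-0.15,-0.06,0],[-0.14,-0.06,0],[0,0,0.3],[0,0,0.7],[0,0,0.8]], rot=[[0,0,0],[0,0,0],[0,0,0],[0,0,0],[0,0,0]], hand=[255,255,255,255,255])

```text
clock: 36.85
tcp_pos: [0.442, -0.0813, 0.0944]
tcp_rot: [0.386, 0.923, -0.0, 0.002]
wrist_force: [0.4, 0.4, -1.4]
gripper_width: 0.0446
```

Request:
apply_moves(offset=[[0,0,0.8],[0,0,0.6],[0,0,0.3],[0,0,0.1],[0,0,0]], rot=[[0,0,0],[0,0,0],[0,0,0],[0,0,0],[0,0,0]], hand=[255,255,255,255,255])

```text
clock: 37.27
tcp_pos: [0.4404, -0.0806, 0.0396]
tcp_rot: [0.386, 0.923, 0.0, -0.001]
wrist_force: [0.1, -0.6, -0.7]
gripper_width: 0.045
```

Request:
apply_moves(offset=[[0,0,0],[0,0,0],[0,0,0],[0,0,0],[0,0,0]], rot=[[0,0,0],[0,0,0],[0,0,0],[0,0,0],[0,0,0]], hand=[255,255,255,255,255])

```text
clock: 37.68
tcp_pos: [0.4411, -0.0808, 0.0408]
tcp_rot: [0.386, 0.923, -0.0, 0.001]
wrist_force: [-0.4, 0.0, -1.5]
gripper_width: 0.0448
```

```bash
python3 -c "
from h import *
go(.4405,-.0798,.025)"
```

```text
units [0.04 0.01 0.53] yaw 134.6 tcp [ 0.4411 -0.0808  0.0408] t 37.68
```

Request:
apply_moves(offset=[[0.04,0,0.15],[0,0,0.15],[0,0,0.1],[0,0,0.05],[0,0,0]], rot=[[0,0,0],[0,0,0],[0,0,0],[0,0,0],[0,0,0]], hand=[255,255,255,255,255])

```text
clock: 38.1
tcp_pos: [0.4394, -0.0795, 0.026]
tcp_rot: [0.386, 0.923, 0.0, -0.001]
wrist_force: [-0.7, -0.0, -1.6]
gripper_width: 0.0448
```

Request:
apply_moves(offset=[[0,0,0.04],[0,0,0.03],[0,0,0.03],[0,0,0],[0,0,0]], rot=[[0,0,0],[0,0,0],[0,0,0],[0,0,0],[0,0,0]], hand=[255,255,255,255,255])

```text
clock: 38.52
tcp_pos: [0.4402, -0.0799, 0.0249]
tcp_rot: [0.385, 0.923, -0.0, -0.0]
wrist_force: [-4.8, 2.0, 11.2]
gripper_width: 0.0447
```

Request:
apply_moves(offset=[[0,0,-0.03],[0,0,0],[0,0,0],[0,0,0],[0,0,0]], rot=[[0,0,0],[0,0,0],[0,0,0],[0,0,0],[0,0,0]], hand=[255,150,120,110,100])

```text
clock: 38.93
tcp_pos: [0.4399, -0.0798, 0.0245]
tcp_rot: [0.386, 0.923, -0.0, 0.0]
wrist_force: [0.3, 0.4, 0.1]
gripper_width: 0.0518
```

Request:
apply_moves(offset=[[0,0,0],[0,0,0],[0,0,0],[0,0,0],[0,0,0]], rot=[[0,0,0],[0,0,0],[0,0,0],[0,0,0],[0,0,0]], hand=[80,50,20,0,0])

```text
clock: 39.35
tcp_pos: [0.4399, -0.0798, 0.0246]
tcp_rot: [0.386, 0.923, 0.0, -0.0]
wrist_force: [0.3, 0.7, -0.1]
gripper_width: 0.0856
```

Request:
apply_moves(offset=[[0,0,-0.3],[0,0,-0.7],[0,0,-0.9],[0,0,-0.9],[0,0,-0.9]], rot=[[0,0,0],[0,0,0],[0,0,0],[0,0,0],[0,0,0]], hand=[0,0,0,0,0])

```text
clock: 39.77
tcp_pos: [0.4396, -0.0797, 0.1373]
tcp_rot: [0.386, 0.923, 0.0, 0.0]
wrist_force: [0.8, -0.2, -0.1]
gripper_width: 0.0854
```

Request:
apply_moves(offset=[[0,0,-0.9],[0,0,-0.9],[0,0,-0.6],[0,0,0],[0,0,0]], rot=[[0,0,0],[0,0,0],[0,0,0],[0,0,0],[0,0,0]], hand=[0,0,0,0,0])

```text
clock: 40.18
tcp_pos: [0.4404, -0.08, 0.2088]
tcp_rot: [0.386, 0.923, -0.0, 0.001]
wrist_force: [-1.3, 0.0, -1.5]
gripper_width: 0.0855
```

```bash
python3 - <<'E'
from h import *
im=ctrl.get_image("wrist"); s=ctrl.get_image("scene"); t=ctrl.get_image("top")
cv2.imwrite("pics/s13.png",cv2.resize(s["img"][150:340,110:420],None,fx=2.5,fy=2.5,interpolation=cv2.INTER_CUBIC))
for c,i in (("wrist",im),("top",t),("scene",s)):
  for n,cx,cy,zl,zh in [("cupS",.4405,-.08,.056,.075),("cupM",.4495,.0765,.07,.1),("cupL",.439,-.2795,.09,.11),("tumT",.625,.284,.084,.1),("tumL",.63,-.104,.078,.1),("jar",.5415,-.178,.07,.09)]:
    p=cyl(i,cx,cy,zl,zh,.045)
    if len(p)>30: print(c,n,len(p),((p.min(0)+p.max(0))/2).round(4),(p.max(0)-p.min(0)).round(3))
print(white(im,.4405,-.08,.012,.05))
E
```

```text
wrist cupS 538 [ 0.4408 -0.0797  0.0601] [0.046 0.046 0.008]
wrist cupM 1422 [0.449  0.0761 0.0757] [0.056 0.055 0.011]
wrist cupL 68 [ 0.4103 -0.2706  0.0944] [0.007 0.02  0.009]
wrist tumL 206 [ 0.6205 -0.1191  0.0817] [0.045 0.034 0.007]
wrist jar 1250 [ 0.5414 -0.1773  0.073 ] [0.047 0.047 0.006]
top cupM 74 [0.4475 0.0758 0.0789] [0.053 0.055 0.017]
top cupL 93 [ 0.4368 -0.2795  0.0971] [0.061 0.063 0.014]
top tumT 78 [0.6233 0.2822 0.0904] [0.06  0.06  0.013]
top tumL 70 [ 0.6293 -0.1051  0.0837] [0.059 0.059 0.011]
top jar 115 [ 0.5433 -0.1781  0.0753] [0.04  0.043 0.01 ]
scene cupS 66 [ 0.4404 -0.0784  0.0606] [0.048 0.044 0.009]
scene cupM 120 [0.4488 0.0779 0.0767] [0.059 0.054 0.013]
scene cupL 107 [ 0.4376 -0.2771  0.0955] [0.068 0.065 0.011]
scene tumT 133 [0.6245 0.2845 0.0886] [0.063 0.06  0.009]
scene tumL 114 [ 0.6289 -0.1034  0.0824] [0.064 0.06  0.009]
scene jar 150 [ 0.543  -0.1763  0.0742] [0.049 0.046 0.008]
(array([ 0.4377, -0.0777]), array([ 0.4395, -0.0792]), 0.042)
```

View pics/s13.png

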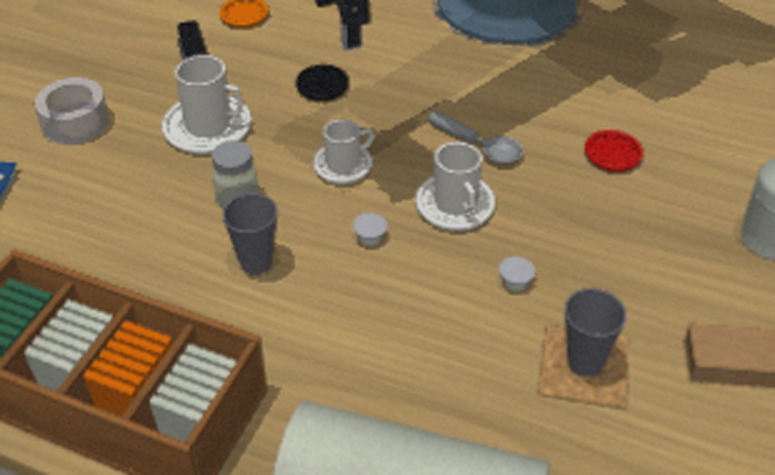

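The final scene crop shows all three cups upright and centred on their saucers at (203,105), (343,155) and (457,190). The tumbler is on the coaster at (592,335), the lower tumbler stands at (250,235), and the jar at (233,170) is untouched.

```bash
python3 -c "
from h import *
print(ctrl.close_job())"
```

```text
the job is handed in; nothing more can be done
None
```

All three cups are on the saucers of their own size, and the upper tumbler is on the cork coaster. I handed the job in at about 40 s of the 141 s allowed; no verdict is reported.

- **Placement:** in the last wrist, top and scene views, every item is within about 3 mm of the centre I measured for its place. All stand upright and at the expected height.
- **Left in place:** the lower tumbler stayed standing when the upper one was lifted out. It and the sugar jar are within about 2 mm of where they started.
- **Gripper:** it is open and clear above the table.
- **Disagreements:** the cameras differed by 2–4 mm on positions, within the stated calibration error and well inside the 14 mm limit. At the end the wrist camera saw only slivers of the large cup and lower tumbler, so I ignored its values for those two. The last saucer reading, partly hidden by the small cup, was also rough. The top and scene views agreed on the large cup and lower tumbler.

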